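Press a label holder into its pocket in the parts drawer

TASK

Pull the drawer of the small parts cabinet out to its stop, then take the label holder from its wooden rack and push it upright down behind the lip of the label pocket inside the drawer, card side towards the drawer's front. Press it fully home against the springy strip at the pocket's bottom and finish while still holding it pressed down there, with the drawer still out; leave the drone, the screw jar and the screwdriver where they are.

Things in the scene. Friction and masses are not known exactly. Their poses are not given: they have to be found in the camera images.
- drawer_handle (a point): Middle of the steel bar handle (11 mm thick, 100 mm long, along y) on the drawer's front; bar axis 35 mm before the panel (29 mm clear), 11 mm below the panel's top, 19.5 mm below the top of the cabinet (grey, fixed, 250 deep x 180 wide x 102 mm high). Moves with the drawer. x points into the cabinet (the drawer opens towards -x), z up.
- drawer (a joint): How far the drawer is pulled out, m: 0 shut, 0.15 at its stop. It slides stiffly (about 4 N) and stays where it is left. The pocket is inside the cabinet until the drawer is out.
- pocket (a point): Centre of the mouth (upper rim) of the label pocket, a slot in the drawer 118.5 mm behind the handle's bar and 33 mm lower; moves with the drawer. x into the cabinet, y along the slot, z up. Slot 9 mm wide in x between lip (handle side) and divider, 66 mm long in y; flared over the top 8 mm to about 24 mm. Drawer sides are as high as the mouth, the front panel 44 mm higher.
- seat_strip (a joint): How far the springy strip at the pocket's bottom is pressed down, m: 0 free (its top 28 mm below the mouth), 0.006 fully down (34 mm below). It pushes back with 2.4 N when first moved and 7.2 N fully down, and lifts the label holder again if let go.
- holder_center (a point): Centre (half-way up) of the loose label holder, a grey upright plate 6 mm thick (x), 60 mm wide (y), 75 mm high (z, up), about 40 g, with a white card on the upper half of its -x face. It starts standing in the rack's slot, foot 6 mm above the work surface, top 49 mm above the rack's top. Its lower half goes into the pocket; grasp it across its thickness near the top.
- holder_foot (a point): Middle of the label holder's lower edge, 37.5 mm below its centre; axes as the holder's.
- card_face (a point): Point on the label holder's card side (-x face), 3 mm in front of its mid-plane and 15 mm above its foot; axes as the holder's.
- rack: Wooden block 50 (x) x 90 (y) x 32 mm high, fixed on the work surface, with one slot along its y, 26 mm deep, in which the label holder stands. Origin: centre of its underside. It stands left or right of the cabinet.
- drone: Bystander: folded camera drone, dark, 170 x 120 x 54 mm, loose, on the other side of the cabinet from the rack. Origin: centre of its underside.
- screw_jar: Bystander: small closed jar of screws, 48 mm across, 60 mm high, loose. Origin: centre of its underside.
- screwdriver: Bystander: screwdriver lying on the work surface, 170 mm long, loose. Origin: under its middle.

How it is judged:
On the way, in this order (a step that is already met when the one before it is completed fails the run):
1. the drawer is pulled out to its stop (value of joint drawer above 0.144 m), for 0.2 s.
2. the label holder is lifted clear of its rack (height (world z) of holder_foot above 0.04 m), for 0.2 s.
At the end, for the whole second after the job is handed in: Drawer over 135 mm out; holder upright (0.15 rad) and square (0.12 rad) in the pocket, card to the drawer's front, foot over 31 mm below the mouth and within 6 mm of its centre; strip pressed over 4 of its 6 mm; the fingers still bear on the holder with over 2 N, at rest (value of joint drawer above 0.135 m and value of joint seat_strip above 0.004 m and z of holder_foot in the frame of pocket below -0.031 m and horizontal distance between holder_foot and pocket below 0.006 m and angle between holder_center's own z axis and vertical below 0.15 rad and angle between the y axis of holder_center and the y axis of pocket, either way round below 0.12 rad and x of card_face in the frame of pocket below 0 m and contact force between label_holder and the fingers above 2 N and linear speed of label_holder below 0.02 m/s); the arm keeps its last pose, push and grip.
It fails at once if the drone is pushed away (over 30 mm) (distance of drone from where it was at the start of the episode above 0.03 m).
It fails at once if the screw jar is pushed away (over 30 mm) (distance of screw_jar from where it was at the start of the episode above 0.03 m).
It fails at once if the screwdriver is pushed away (over 30 mm) (distance of screwdriver from where it was at the start of the episode above 0.03 m).
It also fails if it takes over 58 s, if anything falls off the work surface, if the arm or the gripper's body presses on something with over 40 N, if the wrist force passes 120 N, or if a joint passes its speed limit or range.

ROBOT

A 7-joint arm with a two-finger parallel gripper is mounted at the origin on the work surface. World frame = base frame: x ahead of the robot, y to its left, z up, the work surface at z = 0. Lengths are in m, angles in rad, forces in N, time in s.
With the tool pointing down it reaches from about 0.4 to 0.85 m from the base axis. Payload 10.4 kg.
Tool frame: the origin (TCP) lies on the mounting face of the last link; the fingertips stand 173 mm ahead of it and the grasp point (between the pads) lies 155 mm ahead of it (manip.tip_extent is the distance from the TCP to the fingertips, in m); z points along the fingers, y is the line along which they close (so a half turn about z gives the same grasp; the last joint's range is limited). The gripper opens to 85 mm and grips with 20 to 120 N. Pads are 22 mm wide; open, the fingers measure 114 mm over their backs; the gripper's body (76 mm by 85 mm) begins 54 mm behind the grasp point. The pads swing forward as they close: fully open they stand 13 mm farther back than shut.
Start: joints at [-1.213, 0.332, -0.065, 1.46, 0.022, 1.35, -0.088], TCP at [0.232, 0.58, 0.405] pointing down, gripper open.
Joint ranges: [-2.6, 2.6], [-0.5, 2.12], [-1.47, 1.34], [0.16, 2.42], [-1.27, 4.41], [0.06, 2.06], [-2.6, 2.6]. Speed limits (rad/s): [2.22, 2.22, 2.79, 2.79, 3.14, 3.14, 3.14].

INTERFACE

Orientations are given as a unit quaternion [x, y, z, w].
In Python, from workcell import manip gives the robot as it stands.
- The arm moves only by the tool move_arm, never from a script. Its argument "plan" is one flat list of numbers, 7 for each row, row after row: the turn, a rotation vector about the tool's x, y, z in rad, then the shift along the tool's x, y, z in m, then the finger opening in m, from 0 to 0.0854. In form: [ax, ay, az, dx, dy, dz, gripper, ax, ay, az, dx, dy, dz, gripper, ...]. A call has 1 to 12 rows; each row is the pose to reach, as a shift and turn from the pose commanded when the call began, along the tool's axes at that moment; what a row does not reach only later rows make up. A row lasts 1/8 s, in which the tool goes at most 62.5 mm and 10.7 degrees, less where a joint would pass 70% of its speed; a pose out of reach is approached as far as the arm can. A call with a gripper value outside its range is refused whole. The fingers move at their own pace and stop on an object; "squeeze" is the grip in N (left out, the last holds). Time passes only in rows, so rows that repeat a pose let the fingers close. It gives the time, the measured TCP pose, the force, the opening and the grip force at its end, in the units of the state.
- manip.get_obs(): the state, without advancing time (a new reading comes with each control period).
- manip.camera(name): name is "side" or "top" or "wrist"; returns a dict with "color" (480x640x3 uint8, red, green, blue), "fx", "fy", "cx", "cy" (pixels), "dist" ([k1, k2, p1, p2, k3] as OpenCV has them; the pictures are not rectified), "cam_to_world" (4x4, takes a point from camera to world coordinates); the wrist camera has in their place "mount" (4x4, takes a point from camera to tool coordinates, whose origin is the TCP and whose axes are the flange's). Camera axes: x right, y down, z forward; pixel columns grow to the right and rows downward; lengths in m; the calibration is good to about 2 mm. A picture is of the moment at which its call begins: read the wrist's pose just before it. There is no depth.
- manip.hand_in(): hands the job in; it is judged then, once.
Trained networks look in a picture, given as the dict that the camera call returned (one of the last four; its "shot" number tells which), for a name from the list of things; names that differ only in an ending like _2 or _b are one class to them, and where a whole thing is asked for, a point or a joint stands for the part that bears it (a point fixed in the world has none). Each returns a list of dicts, best first, with "conf" (0 to 1); they miss things now and then, are a little off and sometimes report something else, mostly with a low value. They report only what shows in the picture. A call takes as long as a camera call.
- manip.look_for(picture, label): "position" ([x, y, z] in m, in the coordinates of the camera as it stood for that picture, good to about 4 mm: the middle of the surface that is visible of it).
- manip.silhouettes(picture, label): "pixels" (480x640 bool, what is visible of it).
- manip.tip_of(picture, label): "position" ([x, y, z] in m, in the coordinates of the camera as it stood for that picture, good to about 4 mm: a listed point, or the origin of a listed thing).
The state is a dict: "clock": time; "joint_pos": joint angles; "joint_velocities": joint speeds; "tau": joint torques, N m; "position": TCP position; "ee_rot": TCP orientation; "ft_force": force on the tool from outside, world axes, zero at the start; "torque": the same for the moment, N m; "grip_width": opening from 0.0 (shut) to 1.0 (fully open); "grasp_force": force on a finger pad.
Only numpy, scipy, OpenCV 4.12 (cv2) and the standard library are available. Lean on these libraries where they do the work, as an engineer would, in place of code of your own. Each camera call takes 0.05 s, during which the arm holds its last target. There are 200 camera calls.

## Working session

There is one attempt and no reset: what is moved stays moved. The work goes in short steps, Python scripts to look and compute and a tool call to move; the robot and the scene stay as the last step left them, time stands still between calls to the robot, and variables do not carry over. Pictures are saved under pics/ and viewed, at most 10 in all, crops included, and the job is handed in when it is done.

Besides the shell and the picture viewer there is one more tool, called after ">>>" as name(argument=value, ...) on one line, values as JSON. move_arm: Moves the arm, as the interface text tells. Its arguments: {"type":"object","properties":{"plan":{"type":"array","items":{"type":"number"}},"squeeze":{"type":"number"}},"required":["plan"]}

```bash
mkdir -p pics; ls
cat > h.py <<'E'
import numpy as np, cv2
from scipy.spatial.transform import Rotation as R
from workcell import manip
def T():
    o=manip.get_obs(); M=np.eye(4); M[:3,:3]=R.from_quat(o["ee_rot"]).as_matrix(); M[:3,3]=o["position"]; return M
def shot(name,save=None):
    M=T(); c=manip.camera(name); c2w=c["cam_to_world"] if "cam_to_world" in c else M@c["mount"]
    if save: cv2.imwrite("pics/"+save,c["color"][:,:,::-1])
    return c,np.array(c2w)
def pts(c,W,labels,f="tip_of"):
    for l in labels:
        for d in getattr(manip,f)(c,l)[:2]:
            print(f,l,round(d["conf"],2),np.round((W@np.r_[d["position"],1])[:3],4))
E
python3 - <<'E'
from h import *
print(manip.get_obs())
for n in ("side","top"):
    c,W=shot(n,n+"0.png"); print(n,np.round(W,3).tolist())
    pts(c,W,["drawer_handle","holder_center","holder_foot","rack","drone","screw_jar","screwdriver","pocket"])
E
```

```text
pics
{'clock': 0.0, 'joint_pos': array([-1.21264511,  0.33287295, -0.06475606,  1.4609119 ,  0.02156779,
        1.34989453, -0.08848061]), 'joint_velocities': array([-1.24809324e-03, -1.41290283e-03, -1.46691907e-03, -1.52821656e-04,
       -1.58458440e-04, -6.37239685e-05, -2.56273719e-04]), 'tau': array([-6.01785887e-04, -6.25434780e+01,  4.87719092e-02, -3.91614640e+01,
        1.61128171e-02,  9.80179233e-03, -7.07672768e-06]), 'position': array([0.23217692, 0.58014399, 0.40392926]), 'ee_rot': array([ 1.89185620e-01,  9.81941096e-01, -6.85223325e-04, -1.25029541e-04]), 'ft_force': array([ 0.0385703 ,  1.36355381, -0.76680067]), 'torque': array([-0.03312923,  0.02745181,  0.02867362]), 'grasp_force': 0.0, 'grip_width': 0.9998539627794355}
side [[-0.943, -0.184, 0.277, 0.368], [-0.333, 0.515, -0.79, 0.722], [0.003, -0.837, -0.547, 0.565], [0.0, 0.0, 0.0, 1.0]]
tip_of drawer_handle 0.72 [0.5675 0.0167 0.0821]
tip_of holder_center 0.9 [0.4912 0.3222 0.0461]
tip_of holder_center 0.24 [0.4887 0.3207 0.0054]
tip_of holder_foot 0.81 [0.4878 0.3195 0.0077]
tip_of holder_foot 0.18 [ 0.4934  0.3256 -0.0039]
tip_of rack 0.98 [ 0.4963  0.3241 -0.0035]
tip_of drone 0.83 [ 0.4467 -0.3168 -0.0011]
tip_of screwdriver 0.65 [ 6.921e-01 -3.372e-01 -4.000e-04]
tip_of pocket 0.8 [0.6806 0.0106 0.0513]
top [[0.01, -0.998, 0.07, 0.543], [-1.0, -0.011, -0.025, 0.017], [0.026, -0.069, -0.997, 0.951], [0.0, 0.0, 0.0, 1.0]]
tip_of drawer_handle 0.67 [0.563  0.017  0.0792]
tip_of holder_center 0.57 [0.4912 0.3239 0.0419]
tip_of holder_foot 0.66 [0.4929 0.3291 0.0046]
tip_of rack 0.65 [ 0.4876  0.3152 -0.0051]
tip_of drone 0.65 [ 0.4548 -0.3157  0.0009]
tip_of screw_jar 0.9 [ 0.6758  0.3147 -0.0027]
tip_of screwdriver 0.74 [ 0.6889 -0.331  -0.0013]
```

View pics/top0.png

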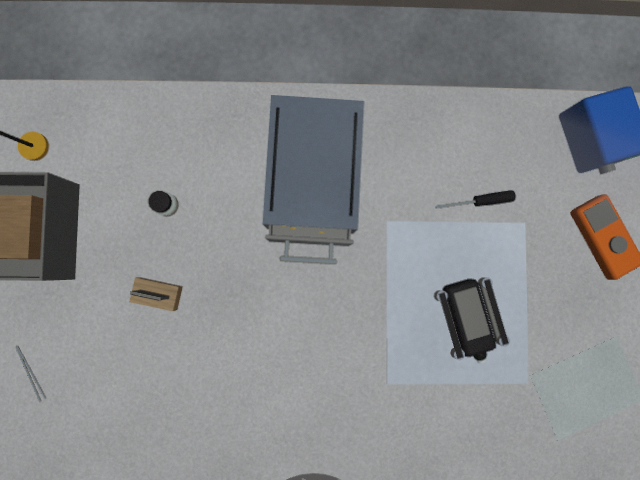

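View pics/side0.png

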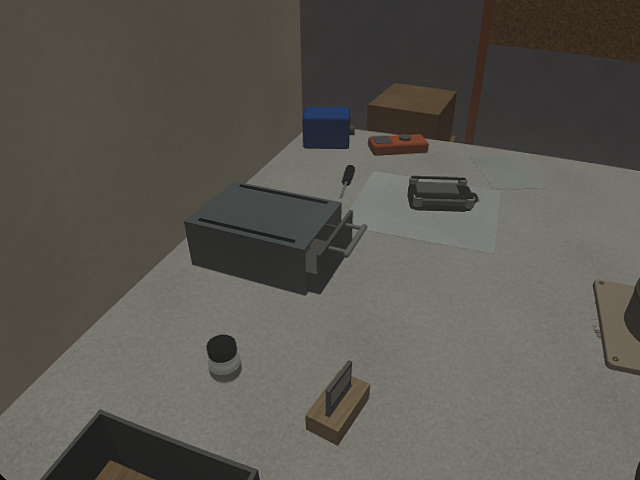

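The top view shows the cabinet at about (315,165), with its drawer slightly open and the handle bar at (281–337,261). The rack and holder are at (155,293), the jar at (162,203) and the drone at (470,318). The side view shows the card on the holder's near (-x) face at (338,387). Next I'll get the yaws.

```bash
cat >> h.py <<'E'
def onplane(c,W,px,z):
    K=np.array([[c["fx"],0,c["cx"]],[0,c["fy"],c["cy"]],[0,0,1]],float)
    u=cv2.undistortPoints(np.array(px,float).reshape(-1,1,2),K,np.array(c["dist"],float))[:,0]
    d=np.c_[u,np.ones(len(u))]@W[:3,:3].T; o=W[:3,3]
    return o+d*((z-o[2])/d[:,2])[:,None]
def goal(p,yaw,Tc=None):
    """shift/turn (tool axes) to put the GRASP point at p, tool down, tool y at world angle yaw (deg)"""
    M=T() if Tc is None else Tc; a=np.radians(yaw); y=np.array([np.cos(a),np.sin(a),0]); z=np.array([0,0,-1.]); x=np.cross(y,z)
    G=np.c_[x,y,z]; t=np.array(p)-0.155*z
    print("turn",np.round(R.from_matrix(M[:3,:3].T@G).as_rotvec(),4),"shift",np.round(M[:3,:3].T@(t-M[:3,3]),4))
def yaw_of(P):
    P=P[:,:2]-P[:,:2].mean(0); v=np.linalg.svd(P,full_matrices=False)[2][0]; return np.degrees(np.arctan2(v[1],v[0]))
E
python3 - <<'E'
from h import *
c,W=shot("top")
cab=onplane(c,W,[[263,229],[357,230],[364,101],[271,96]],.102); print(np.round(cab,3))
for a,b in((0,1),(1,2),(2,3),(3,0)): d=cab[b]-cab[a]; print(np.degrees(np.arctan2(d[1],d[0])))
h=onplane(c,W,[[282,260],[336,262]],.0825); print(h); 
for l in ("rack","holder_center","drawer_handle","drone"):
    s=manip.silhouettes(c,l)
    if s:
        ys,xs=np.nonzero(s[0]["pixels"]); print(l,s[0]["conf"],len(xs),cv2.minAreaRect(np.c_[xs,ys].astype(np.float32)))
goal([0.565,0.017,0.25],-3)
E
```

```text
[[ 0.62   0.101  0.102]
 [ 0.62  -0.075  0.102]
 [ 0.87  -0.088  0.102]
 [ 0.876  0.091  0.102]]
-89.9256870289181
-2.932795605688631
87.94720181266015
177.70535162971183
[[ 0.56232189  0.06591246  0.0825    ]
 [ 0.5595639  -0.03734485  0.0825    ]]
rack 0.67 1070 ((155.7930908203125, 293.14447021484375), (48.791465759277344, 27.790264129638672), 12.200469017028809)
holder_center 0.74 223 ((148.9038543701172, 294.48077392578125), (36.47760009765625, 7.2562971115112305), 11.309932708740234)
drawer_handle 0.63 1878 ((309.163330078125, 243.9998016357422), (87.26517486572266, 36.0753059387207), 3.5035314559936523)
drone 0.97 4276 ((472.37884521484375, 320.9783630371094), (86.61907958984375, 60.833038330078125), 73.55961608886719)
turn [ 1.0000e-04 -1.0000e-04  1.2424e+00] shift [-5.182e-01 -3.993e-01 -3.000e-04]
```

>>> move_arm(plan=[0,0,0.11,-0.045,-0.034,0,0.0854,0,0,0.22,-0.09,-0.069,0,0.0854,0,0,0.33,-0.135,-0.104,0,0.0854,0,0,0.45,-0.18,-0.139,0,0.0854,0,0,0.56,-0.23,-0.177,0,0.07,0,0,0.68,-0.28,-0.216,0,0.05,0,0,0.79,-0.33,-0.254,0,0.027,0,0,0.9,-0.38,-0.293,0,0.027,0,0,1.02,-0.43,-0.331,0,0.027,0,0,1.13,-0.475,-0.366,0,0.027,0,0,1.2,-0.503,-0.387,0,0.027,0,0,1.242,-0.518,-0.399,0,0.027])

```text
clock: 2.65
position: [0.5654, 0.0156, 0.4047]
ee_rot: [0.727, 0.687, -0.0, 0.0]
ft_force: [-0.7, 0.2, 0.1]
grip_width: 0.318
grasp_force: 0.0
```

Run:
```python
from h import *
c,W=shot("wrist","w1.png"); print(np.round(c["mount"],3).tolist(),T()[:3,3])
pts(c,W,["drawer_handle"])
for n in("top","side"):
    c,W=shot(n); pts(c,W,["drawer_handle"])
```

```text
[[-0.002, -0.957, -0.288, 0.073], [1.0, -0.001, -0.0, -0.001], [0.0, -0.288, 0.957, 0.03], [0.0, 0.0, 0.0, 1.0]] [0.56581881 0.01428179 0.40466991]
tip_of drawer_handle 0.93 [0.56   0.0162 0.083 ]
tip_of drawer_handle 0.43 [ 0.6757  0.3114 -0.0036]
tip_of drawer_handle 0.67 [0.5637 0.0128 0.0831]
tip_of drawer_handle 0.31 [ 0.4971  0.3275 -0.0023]
```

View pics/w1.png

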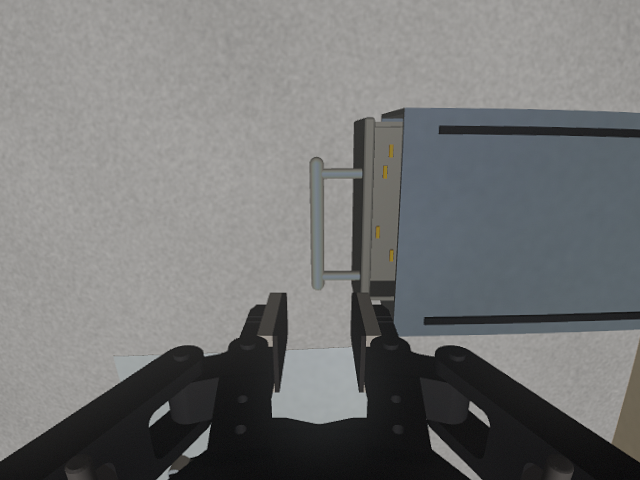

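The wrist view shows the handle bar at column 317, rows 158–289, nearly parallel to the image columns, with the panel at column 362.

Run:
```python
from h import *
c,W=shot("wrist")
h=onplane(c,W,[[317,158],[317.5,289]],.083); print(h,h.mean(0))
e=onplane(c,W,[[406,109],[395,334]],.102); print(e,yaw_of(e))
y=np.degrees(np.arctan2(*T()[:3,1][[1,0]])); print("tooly",y)
goal([h[:,0].mean(),h[:,1].mean(),0.086],-2.5)
```

```text
[[ 0.56496204  0.07332328  0.083     ]
 [ 0.55976139 -0.03568048  0.083     ]] [0.56236172 0.0188214  0.083     ]
[[ 0.62895963  0.10537155  0.102     ]
 [ 0.62259967 -0.07136596  0.102     ]] -92.06091915788517
tooly -2.801638858607984
turn [-0.0002 -0.0008 -0.0053] shift [-0.0004 -0.0021  0.1637]
```

>>> move_arm(plan=[0,0,0,0,-0.003,0.05,0.027,0,0,0,0,-0.003,0.1,0.027,0,0,0,0,-0.003,0.13,0.027,0,0,0,0,-0.003,0.15,0.027,0,0,0,0,-0.003,0.163,0.027,0,0,0,0,-0.003,0.163,0.027,0,0,0,0,-0.003,0.163,0,0,0,0,0,-0.003,0.163,0,0,0,0,0,-0.003,0.163,0], squeeze=60)

```text
clock: 4.12
position: [0.5624, 0.0176, 0.2428]
ee_rot: [0.725, 0.689, 0.001, 0.0]
ft_force: [0.1, 1.2, 6.0]
grip_width: 0.104
grasp_force: 59.0
```

>>> move_arm(plan=[0,0,0,0,-0.01,0,0,0,0,0,0,-0.03,0,0,0,0,0,0,-0.05,0,0,0,0,0,0,-0.07,0,0,0,0,0,0,-0.09,0,0,0,0,0,0,-0.11,0,0,0,0,0,0,-0.12,0,0,0,0,0,0,-0.125,0,0,0,0,0,0,-0.125,0,0])

```text
clock: 5.25
position: [0.4394, 0.0235, 0.2429]
ee_rot: [0.725, 0.688, 0.004, 0.003]
ft_force: [21.6, -3.0, -12.8]
grip_width: 0.101
grasp_force: 59.6
```

>>> move_arm(plan=[0,0,0,0,-0.003,0,0,0,0,0,0,-0.003,0,0,0,0,0,0,-0.003,0,0])

```text
clock: 5.62
position: [0.4383, 0.0235, 0.243]
ee_rot: [0.725, 0.688, 0.006, 0.006]
ft_force: [38.2, -2.7, -32.2]
grip_width: 0.1
grasp_force: 58.5
```

>>> move_arm(plan=[0,0,0,0,0.002,0,0.027,0,0,0,0,0.002,0,0.027,0,0,0,0,0.002,0,0.027,0,0,0,0,0.002,-0.03,0.027,0,0,0,0,0.002,-0.08,0.03,0,0,0,0,0.002,-0.14,0.03,0,0,0,0,0.002,-0.18,0.03,0,0,0,0,0.002,-0.2,0.03])

```text
clock: 6.62
position: [0.4359, 0.0239, 0.4439]
ee_rot: [0.725, 0.689, 0.001, 0.0]
ft_force: [0.0, -0.5, 0.2]
grip_width: 0.352
grasp_force: 0.0
```

Run:
```python
from h import *
c,W=shot("wrist","w2.png"); pts(c,W,["drawer_handle","pocket"])
c,W=shot("top","t2.png"); pts(c,W,["drawer_handle","pocket","holder_center"]); 
c,W=shot("side"); pts(c,W,["drawer_handle","pocket","holder_center"]); 
goal([.491,.322,.25],-11)
```

```text
tip_of drawer_handle 0.81 [0.4376 0.0212 0.0814]
tip_of pocket 0.56 [0.5565 0.0138 0.05  ]
tip_of drawer_handle 0.96 [0.443  0.0258 0.0784]
tip_of pocket 0.92 [0.5535 0.0171 0.0492]
tip_of pocket 0.27 [ 0.4547 -0.3116 -0.0017]
tip_of holder_center 0.61 [0.4899 0.3226 0.0413]
tip_of drawer_handle 0.63 [0.441  0.0188 0.082 ]
tip_of pocket 0.92 [0.5547 0.0165 0.0485]
tip_of pocket 0.49 [ 6.917e-01 -3.337e-01 -4.000e-04]
tip_of holder_center 0.59 [0.4894 0.3243 0.0419]
tip_of holder_center 0.2 [ 0.4463 -0.3128 -0.0015]
turn [-0.0008  0.0004  0.1399] shift [0.3005 0.0395 0.0361]
```

View pics/w2.png

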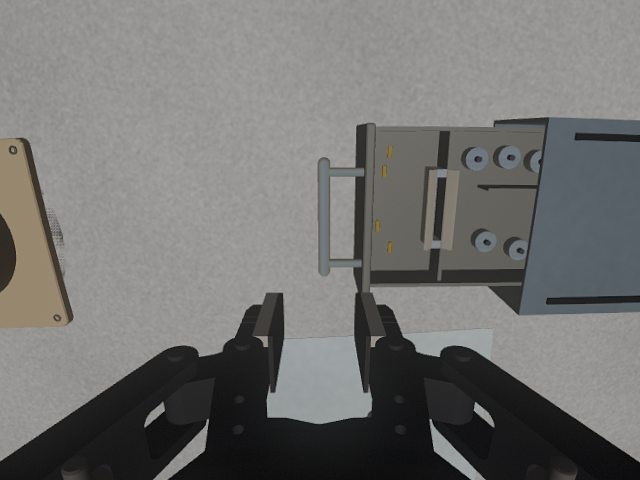

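The drawer is out. The pocket shows at about (441,208), with the lip's outer edge at column 428 and the divider flare's edge at column 457. Next I'll move over the holder.

>>> move_arm(plan=[0,0,0.03,0.05,0.006,0.01,0.03,0,0,0.06,0.1,0.013,0.02,0.03,0,0,0.09,0.15,0.02,0.03,0.03,0,0,0.11,0.2,0.026,0.036,0.03,0,0,0.13,0.25,0.033,0.036,0.03,0,0,0.14,0.285,0.038,0.036,0.03,0,0,0.14,0.3,0.04,0.036,0.03,0,0,0.14,0.3,0.04,0.036,0.03])

```text
clock: 8.18
position: [0.4916, 0.3216, 0.4052]
ee_rot: [0.771, 0.636, -0.0, 0.0]
ft_force: [0.2, -0.1, 0.8]
grip_width: 0.352
grasp_force: 0.0
```

Run:
```python
from h import *
c,W=shot("wrist","w3.png"); pts(c,W,["holder_center","holder_foot","rack"])
for l in("holder_center","rack"):
    s=manip.silhouettes(c,l)
    if s:
        ys,xs=np.nonzero(s[0]["pixels"]); print(l,s[0]["conf"],len(xs),cv2.minAreaRect(np.c_[xs,ys].astype(np.float32)))
```

```text
tip_of holder_center 0.63 [6.756e-01 3.119e-01 3.000e-04]
tip_of rack 0.79 [4.926e-01 3.276e-01 2.000e-04]
holder_center 0.81 686 ((318.5, 216.5), (81.0, 9.0), 90.0)
rack 0.86 4537 ((319.5, 207.5), (97.0, 55.0), 90.0)
```

View pics/w3.png

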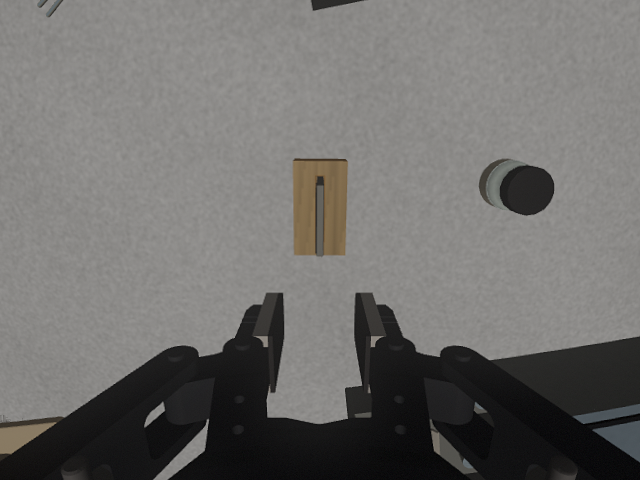

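The holder is seen edge-on at column 320, rows 177–256. It is aligned with the tool and centred between the fingers.

Run:
```python
from h import *
c,W=shot("wrist")
h=onplane(c,W,[[320,178],[320,256]],.081); print(h,np.linalg.norm(h[1]-h[0]),yaw_of(h))
p=h.mean(0); goal([p[0],p[1],.067],np.degrees(np.arctan2(*T()[:3,1][[1,0]])))
```

```text
[[0.49950862 0.35782516 0.081     ]
 [0.48699484 0.29413165 0.081     ]] 0.06491115398436384 -101.11525137918846
turn [ 0.0003 -0.0005  0.    ] shift [0.0054 0.0004 0.1841]
```

>>> move_arm(plan=[0,0,0,0.006,0,0.05,0.03,0,0,0,0.006,0,0.1,0.03,0,0,0,0.006,0,0.14,0.03,0,0,0,0.006,0,0.17,0.03,0,0,0,0.006,0,0.184,0.03,0,0,0,0.006,0,0.184,0,0,0,0,0.006,0,0.184,0,0,0,0,0.006,0,0.184,0,0,0,0,0.006,0,0.184,0], squeeze=50)

```text
clock: 9.65
position: [0.4929, 0.3276, 0.2225]
ee_rot: [0.772, 0.636, 0.001, -0.0]
ft_force: [-0.5, 0.5, 2.1]
grip_width: 0.061
grasp_force: 53.4
```

>>> move_arm(plan=[0,0,0,0,0,-0.02,0,0,0,0,0,0,-0.05,0,0,0,0,0,0,-0.09,0,0,0,0,0,0,-0.12,0,0,0,0,0,0,-0.14,0,0,0,0,0,0,-0.15,0,0,0,0,0,0,-0.15,0])

```text
clock: 10.52
position: [0.4928, 0.3275, 0.372]
ee_rot: [0.772, 0.636, 0.0, -0.0]
ft_force: [0.2, 0.2, -0.5]
grip_width: 0.064
grasp_force: 52.9
```

Run:
```python
from h import *
c,W=shot("side","s4.png"); pts(c,W,["holder_center","holder_foot","pocket","drawer_handle"])
c,W=shot("wrist"); pts(c,W,["holder_center","holder_foot"])
c,W=shot("top"); print(T()[:3,3]); pts(c,W,["pocket","drawer_handle","holder_center","holder_foot"])
goal([.555,.016,.2165],-2.4)
```

```text
tip_of holder_center 0.96 [0.4896 0.3256 0.1933]
tip_of holder_center 0.33 [0.4885 0.3241 0.1701]
tip_of holder_foot 0.82 [0.4883 0.3214 0.1531]
tip_of drawer_handle 0.84 [0.4422 0.0216 0.0844]
[0.49272673 0.32738732 0.37141169]
tip_of pocket 0.64 [0.5511 0.019  0.0489]
tip_of drawer_handle 0.57 [0.4436 0.0237 0.0808]
tip_of holder_center 0.72 [0.4887 0.3272 0.1902]
tip_of holder_foot 0.38 [ 0.6902 -0.3306 -0.0034]
turn [-0.     -0.     -0.1501] shift [-2.938e-01  1.205e-01  2.000e-04]
```

View pics/s4.png

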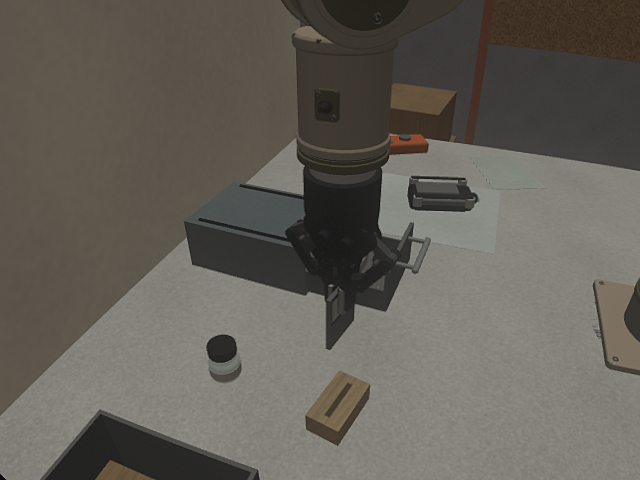

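Run:
```python
from h import *
a=cv2.imread("pics/w2.png")[150:270,400:480]
c,W=shot("wrist","w4.png"); b=c["color"][:,:,::-1][180:420,220:420]
A=cv2.resize(a,None,fx=5,fy=5,interpolation=cv2.INTER_CUBIC); B=cv2.resize(np.ascontiguousarray(b),None,fx=1.9,fy=1.9)
o=np.zeros((600,790,3),np.uint8); o[:600,:400]=A; o[:B.shape[0],405:405+B.shape[1]]=B[:, :385]; cv2.imwrite("pics/c5.png",o)
```

```text
(no output)
```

View pics/c5.png

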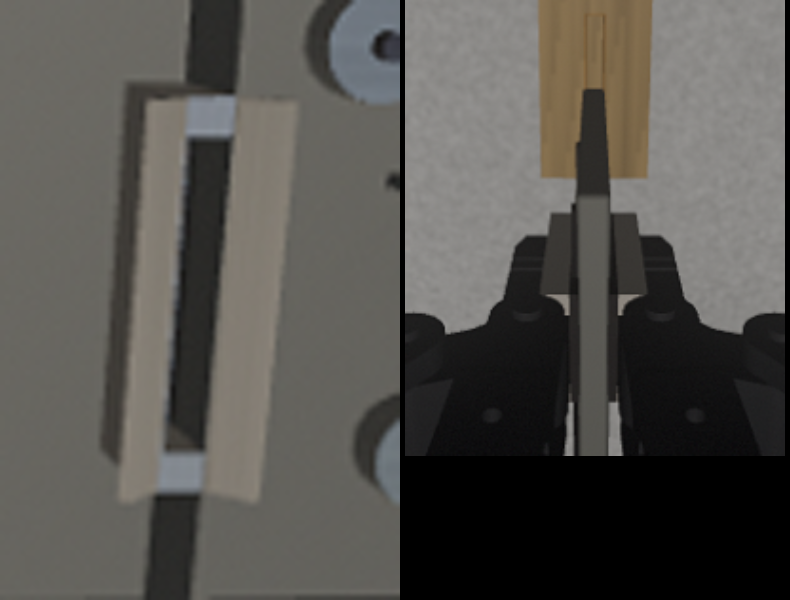

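Run:
```python
from h import *
c,W=shot("wrist"); M=T()
for z,r,u in((.2305,282.6,320),(.1555,226.3,319.5)):
    p=onplane(c,W,[[u,r]],z)[0]; q=M[:3,:3].T@(p-M[:3,3]); print("holder end, tool frame",np.round(q,4))
M2=np.eye(4); M2[:3,:3]=R.from_quat([.725,.689,.001,0]).as_matrix(); M2[:3,3]=[.4359,.0239,.4439]
P=onplane(c,M2@c["mount"],[[429.6,169.6],[459.6,169.6],[451.6,250],[424,250]],.0495); print(np.round(P,4),P.mean(0))
d=(P[0]+P[1]-P[2]-P[3])/2; print("len",np.linalg.norm(d),"yaw",np.degrees(np.arctan2(d[1],d[0]))-90, "w",np.linalg.norm(P[0]-P[1]))
h=onplane(c,M2@c["mount"],[[324,158],[324,276]],.083);print(h,h.mean(0))
```

```text
holder end, tool frame [ 0.0266 -0.0003  0.1412]
holder end, tool frame [ 0.0263 -0.0003  0.2162]
[[ 0.5456  0.0571  0.0495]
 [ 0.5753  0.0558  0.0495]
 [ 0.5712 -0.0266  0.0495]
 [ 0.5422 -0.0251  0.0495]] [0.55859499 0.01530697 0.0495    ]
len 0.08239749167684446 yaw -2.5997724593549663 w 0.029752685030981052
[[ 0.44292194  0.07533314  0.083     ]
 [ 0.43757131 -0.03486884  0.083     ]] [0.44024662 0.02023215 0.083     ]
```

Run:
```python
from h import *
goal([.558,.019,.2165],-2.5)
```

```text
turn [ 0.000e+00 -1.000e-04 -1.484e-01] shift [-2.903e-01  1.229e-01  2.000e-04]
```

>>> move_arm(plan=[0,0,-0.02,-0.04,0.017,0,0,0,0,-0.04,-0.08,0.034,0,0,0,0,-0.06,-0.12,0.051,0,0,0,0,-0.08,-0.16,0.068,0,0,0,0,-0.1,-0.2,0.085,0,0,0,0,-0.12,-0.24,0.102,0,0,0,0,-0.14,-0.27,0.115,0,0,0,0,-0.148,-0.285,0.121,0,0,0,0,-0.148,-0.29,0.123,0,0,0,0,-0.148,-0.29,0.123,0.05,0,0,0,-0.148,-0.29,0.123,0.09,0,0,0,-0.148,-0.29,0.123,0.09,0])

```text
clock: 12.78
position: [0.557, 0.0202, 0.2793]
ee_rot: [0.722, 0.692, -0.002, -0.002]
ft_force: [0.7, -0.3, 1.0]
grip_width: 0.061
grasp_force: 52.9
```

Run:
```python
from h import *
c,W=shot("wrist","w6.png"); b=np.ascontiguousarray(c["color"][:,:,::-1][130:370,180:460]); cv2.imwrite("pics/c6.png",cv2.resize(b,None,fx=2.5,fy=2.5,interpolation=cv2.INTER_CUBIC))
print(T()[:3,3]); pts(c,W,["pocket","holder_center"])
for n in("top","side"):
    c,W=shot(n); pts(c,W,["pocket","drawer_handle","holder_center","holder_foot"])
```

```text
[0.55794914 0.01997407 0.28156142]
tip_of pocket 0.7 [0.5586 0.0187 0.0515]
tip_of holder_foot 0.59 [ 0.4874  0.3175 -0.0012]
tip_of pocket 0.63 [0.5576 0.0187 0.0508]
tip_of drawer_handle 0.7 [0.4431 0.0198 0.0819]
tip_of holder_center 0.87 [0.5546 0.0169 0.1051]
tip_of holder_foot 0.74 [0.5562 0.0129 0.0651]
```

View pics/c6.png

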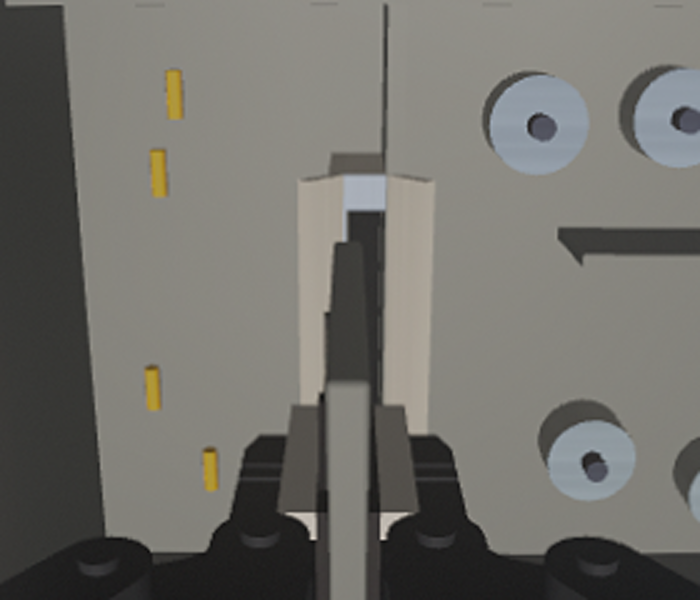

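Run:
```python
from h import *
c,W=shot("wrist"); M=T(); print(M[:3,3],M[:3,2],np.degrees(np.arctan2(M[1,1],M[0,1])))
def tf(u,v,z): 
    p=onplane(c,W,[[180+u/2.5,130+v/2.5]],z)[0]; print((u,v),np.round(p,4),np.round(M[:3,:3].T@(p-M[:3,3]),4))
for u in(299,433): tf(u,181,.0495)
for u in(299,430): tf(u,400,.0495)
for v in(175,211): tf(366,v,.0495)
tf(366,211,.0415); tf(348,242,M[2,3]-.216)
```

```text
[0.55813188 0.01925468 0.2817582 ] [ 4.67362473e-05  1.24405898e-04 -9.99999991e-01] -2.5256139319304016
(299, 181) [0.5485 0.0557 0.0495] [ 0.0359 -0.0112  0.2323]
(433, 181) [0.578  0.0544 0.0495] [0.0359 0.0183 0.2323]
(299, 400) [0.5454 0.0034 0.0495] [-0.0164 -0.0121  0.2323]
(430, 400) [0.5763 0.002  0.0495] [-0.0164  0.0189  0.2323]
(366, 175) [0.5633 0.0563 0.0495] [0.0373 0.0035 0.2323]
(366, 211) [0.563  0.0483 0.0495] [0.0292 0.0036 0.2323]
(366, 211) [0.5631 0.0465 0.0415] [0.0274 0.0037 0.2403]
(348, 242) [0.5589 0.0455 0.0658] [ 0.0262 -0.0004  0.216 ]
```

The slot is centred 4 mm to the tool's +y of the holder; its length and yaw already match. I'll correct that and descend.

>>> move_arm(plan=[0,0,0,0,0.004,0,0,0,0,0,0,0.004,0.006,0,0,0,0,0,0.004,0.014,0,0,0,0,0,0.004,0.02,0,0,0,0,0,0.004,0.026,0,0,0,0,0,0.004,0.031,0,0,0,0,0,0.004,0.034,0,0,0,0,0,0.004,0.034,0], squeeze=60)

```text
clock: 14.48
position: [0.5621, 0.0191, 0.2472]
ee_rot: [0.722, 0.691, -0.0, -0.0]
ft_force: [1.3, 0.3, -1.2]
grip_width: 0.066
grasp_force: 59.8
```

>>> move_arm(plan=[0,0,0,0,0,0.004,0,0,0,0,0,0,0.008,0,0,0,0,0,0,0.011,0,0,0,0,0,0,0.013,0,0,0,0,0,0,0.015,0,0,0,0,0,0,0.016,0,0,0,0,0,0,0.016,0,0,0,0,0,0,0.016,0])

```text
clock: 15.48
position: [0.5622, 0.0191, 0.2321]
ee_rot: [0.722, 0.691, 0.0, -0.0]
ft_force: [-1.0, 1.0, 6.4]
grip_width: 0.06
grasp_force: 61.0
```

>>> move_arm(plan=[0,0,0,0,0,0.001,0,0,0,0,0,0,0.002,0,0,0,0,0,0,0.002,0,0,0,0,0,0,0.002,0])

```text
clock: 15.98
position: [0.5631, 0.0189, 0.2318]
ee_rot: [0.723, 0.691, 0.001, 0.001]
ft_force: [-3.5, -0.4, 20.5]
grip_width: 0.057
grasp_force: 63.1
```

Run:
```python
from h import *
o=manip.get_obs(); print(o["clock"],o["ft_force"],o["position"])
for n in("side","top"):
    c,W=shot(n,n+"7.png"); pts(c,W,["drawer_handle","holder_center","holder_foot","pocket"])
c=cv2.imread("pics/side7.png")[180:330,280:460]; cv2.imwrite("pics/c7.png",cv2.resize(c,None,fx=4,fy=4,interpolation=cv2.INTER_CUBIC))
```

```text
15.975 [-3.50095113 -0.42662891 20.49595598] [0.56308512 0.01893867 0.23181875]
tip_of drawer_handle 0.84 [0.4465 0.0211 0.0832]
tip_of holder_center 0.59 [0.5608 0.018  0.0513]
tip_of holder_foot 0.64 [0.5595 0.0106 0.0157]
```

View pics/c7.png

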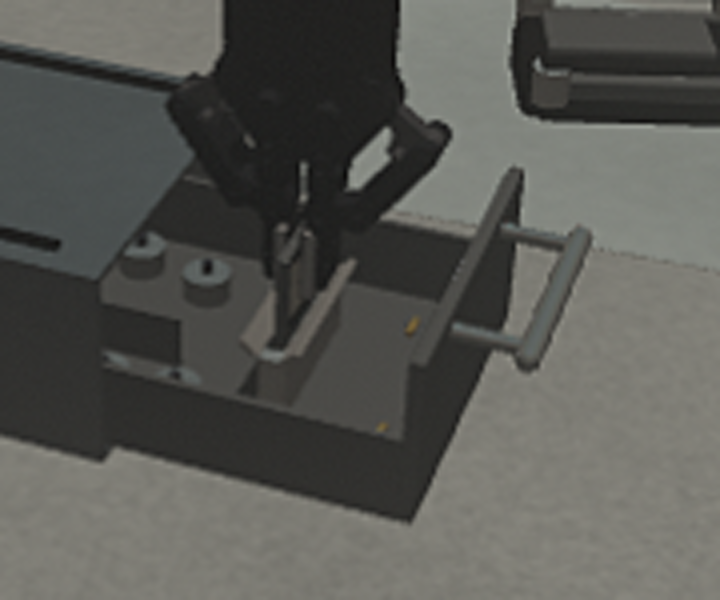

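The holder sits upright in the pocket at crop position (290,290), gripped and bottomed, with its foot about 34 mm below the mouth. The drawer is still out.

```bash
python3 -c "
from workcell import manip
print(manip.hand_in())"
```

```text
the job is handed in; nothing more can be done
None
```

I pulled the drawer out to its stop and pressed the label holder fully down in the pocket, card side to the front. I handed the job in with the gripper still holding it at about 20 N; the hand-in returned no verdict.

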